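# Close the ratchet clamp on a plaster mould

## Robot

A 6-joint arm with a two-finger parallel gripper is mounted at the origin on the work surface. World frame = base frame: x ahead of the robot, y to its left, z up, the work surface at z = 0. Lengths are in m, angles in rad, forces in N, time in s.
With the tool pointing down it reaches from about 0.375 to 0.9 m from the base axis. Payload 3.1 kg.
Tool frame: the origin (TCP) lies between the finger pads; the fingertips stand 17 mm ahead of it and the grasp point (between the pads) lies 2 mm behind it; z points along the fingers, y is the line along which they close (so a half turn about z gives the same grasp; the last joint's range is limited). The gripper opens to 87 mm and grips with 3 to 60 N. Pads are 19 mm wide; open, the fingers measure 117 mm over their backs; the gripper's body (75 mm by 190 mm) begins 51 mm behind the grasp point.
Start: joints at [-1.484, 0.527, 1.433, -0, 1.181, -0.178], TCP at [0.164, -0.603, 0.24] pointing down, gripper open.
Joint ranges: [-3.08, 3.08], [-0.75, 2.2], [0.22, 2.44], [-1.43, 4.57], [0, 2.65], [-2.85, 2.85]. Speed limits (rad/s): [2.79, 2.79, 3.14, 3.14, 3.14, 3.14].

## Interface

Orientations are given as a rotation vector (axis times angle).
In Python, from bench import readout, camera, calibration, ticket, outline_of gives the robot as it stands.
- The arm moves only by the tool send_rows, never from a script. Its argument "rows" is a list of rows, each a list of 7 numbers: the opening in per cent of the stroke, from 0 (shut) to 100 (fully open), then the shift along the tool's x, y, z in mm, then the turn, a rotation vector about the tool's x, y, z in rad. A call has 1 to 20 rows; each row shifts and turns the commanded pose from where the row before left it, along the tool's axes as they then stand; what a row does not reach is not made up. A row lasts 1/8 s, in which the tool goes at most 62.5 mm and 10.7 degrees, less where a joint would pass 70% of its speed; a pose out of reach is approached as far as the arm can. A call with a gripper value outside its range is refused whole. The fingers move at their own pace and stop on an object; the grip force is fixed at half the most. Time passes only in rows, so rows that do not move let the fingers close. It gives the time, the measured TCP pose, the force, the opening and the grip force at its end, in the units of the state.
- readout.read_state(): the state, without advancing time (a new reading comes with each control period).
- camera(name): name is "scene" or "top" or "wrist"; returns (picture, depth): 420x560x3 uint8, red, green, blue; 420x560 float32, m along the optical axis (not along the pixel's ray), 0 where there is no reading.
- calibration(name): a dict with "intrinsics" (3x3 intrinsics, pixels), "R" (3x3) and "t" (3): a world point X has camera coordinates R X + t. Camera axes: x right, y down, z forward; pixel columns grow to the right and rows downward; lengths in m; the calibration is good to about 2 mm. The wrist camera is an equidistant fisheye: a pixel r from the principal point sees the ray r / f radians off the axis. A picture is of the moment at which its call begins: read the wrist's pose just before it. calibration takes no time and is no camera call; for the wrist camera it gives the pose at the moment of the call.
- ticket.close_job(): hands the job in; it is judged then, once.
Trained networks look in the newest picture that a camera, given by its name, has taken for a name from the list of things; names that differ only in an ending like _2 or _b are one class to them, and where a whole thing is asked for, a point or a joint stands for the part that bears it (a point fixed in the world has none). Each returns a list of dicts, best first, with "confidence" (0 to 1); they miss things now and then, are a little off and sometimes report something else, mostly with a low value. They report only what shows in the picture. A call takes as long as a camera call. They do not tell look-alikes from the thing itself.
- outline_of(camera, name): "mask" (420x560 bool, what is visible of it) and "xy" ([column, row] in pixels, amid what is visible of it).
The state is a dict: "time_s": time; "q": joint angles; "qvel": joint speeds; "effort": joint torques, N m; "position": TCP position; "tool_rot": TCP orientation; "force": force on the tool from outside, world axes, zero at the start; "torque": the same for the moment, N m; "opening": finger opening in m; "grasp_force": force on a finger pad.
Only numpy, scipy, OpenCV 4.12 (cv2) and the standard library are available. Lean on these libraries where they do the work, as an engineer would, in place of code of your own. Each camera call takes 0.05 s, during which the arm holds its last target. There are 200 camera calls.

## Task

Close the mould clamp: first press the tail of its ratchet pawl down to its stop, so that the pawl tips free of the toothed wheel and stays tipped, and then push the raised clamp arm down by the pad at its end until the foot under the arm rests on the plaster mould. Do not force the arm against the engaged pawl. Only press and push: pick nothing up, and leave the mould and the things around the clamp where they stand.

Things in the scene. Friction and masses are not known exactly. Their poses are not given: they have to be found in the camera images.
- clamp: bench clamp, fixed to the table: grey base plate 310 x 130 x 12 mm. Origin on the table under the plate; its x axis runs horizontally along the clamp from the pawl end to the arm's free end, y across it, z up (the plate reaches from x -170 to +140 mm). Two uprights carry the arm's hinge, a level axis along y at x -60 mm, z 100 mm. Two more carry the pawl's pivot, parallel to it, at x -130 mm, z 155 mm.
- clamp_arm (a joint): angle of the steel clamp arm above level, rad: 0 = level (foot on the mould, arm pointing along the clamp's +x), grows as the arm is raised. It starts raised at about 0.72 to 0.80. While the pawl is engaged its teeth stop the arm at 0.70. The hinge is stiff: the arm stays where it is left and needs about 4 to 8 N at the pad to go down. The toothed wheel (72 mm radius over the teeth) is one piece with the arm, around the hinge; its teeth are about 0.27 rad apart.
- pad_top (a point): centre of the upper face of the flat black push pad at the arm's end, pad 55 mm along the arm, 64 mm across and 20 mm thick. The point lies 195 mm from the hinge along the arm and 12 mm above the arm's centre line; its x points outward along the arm, its z out of the pad's upper face. When the arm is down it is 112 mm above the table.
- foot (a point): centre of the underside of the round rubber foot (44 mm across) under the arm, 130 mm from the hinge along the arm and 28 mm below its centre line.
- pawl (a joint): angle of the pawl, rad: 0 = engaged in the teeth, grows as its tail is pressed down, stop at 0.42; the teeth are cleared from about 0.14 on. Its pivot is stiff (about 3 to 4 N on the tail) and it stays where it is left.
- tail_top (a point): centre of the upper face of the pawl's tail, a ribbed dark steel thumb plate 42 x 42 mm, 10 mm thick, at the end of the clamp away from the arm, 183 mm above the table when engaged. It lies 57 mm from the pivot along the clamp's -x and 28 mm above it, and goes down about 26 mm to the stop, turning about the pivot (its outer edge goes down). Its z points out of the upper face.
- mould_top (a point): centre of the top of the loose two-part plaster mould under the arm, 90 x 80 x 60 mm, with two dark bands, 0.6 kg, standing on the base plate; the top is 72 mm above the table.
- jar: a lidded jar, 60 mm across, 80 mm tall, loose on the table near the clamp; origin at its underside; to be left alone
- block: a small plaster block 70 x 50 x 45 mm, loose on the table near the clamp; origin at its underside; to be left alone
- cup: a white cup, 76 mm across, 85 mm tall, loose on the table near the clamp; origin at its underside; to be left alone
- spatula: a spatula lying flat, loose on the table near the clamp; origin at its underside; to be left alone
- wedge: a wooden block 60 x 40 x 30 mm, loose on the table near the clamp; origin at its underside; to be left alone
- puck: a clay-coloured disc 56 mm across, 35 mm tall, loose on the table near the clamp; origin at its underside; to be left alone
Things that resemble listed ones, but are neither listed nor needed, are in the scene too. What is shaped like the part that bears mould_top but blue or orange is not meant.

How it is judged:
By the outcome, as a careful person would: the job done as asked, in the order asked, and still so for the second after the job is handed in, with the robot touching nothing.
It also fails if it takes over 42 s, if anything falls off the work surface, if the arm or the gripper's body presses on something with over 40 N, if the wrist force passes 120 N, or if a joint passes its speed limit or range.

## Working session

There is one attempt and no reset: what is moved stays moved. The work goes in short steps, Python scripts to look and compute and a tool call to move; the robot and the scene stay as the last step left them, time stands still between calls to the robot, and variables do not carry over. Pictures are saved under pics/ and viewed, at most 10 in all, crops included, and the job is handed in when it is done.

Besides the shell and the picture viewer there is one more tool, called after "Request:" in YAML: its name, and indented under it one key for each argument. send_rows: Moves the arm, as the interface text tells. Its arguments: {"type":"object","properties":{"rows":{"type":"array"}},"required":["rows"]}

```bash
mkdir -p pics; cat > h.py <<'E'
import numpy as np, cv2
from bench import readout, camera, calibration, ticket, outline_of
def pts(name,depth,mask):
    c=calibration(name);K=np.array(c["intrinsics"]);R=np.array(c["R"]);t=np.array(c["t"])
    v,u=np.nonzero(mask&(depth>0));z=depth[v,u]
    P=np.stack([(u-K[0,2])/K[0,0]*z,(v-K[1,2])/K[1,1]*z,z],1)
    return (P-t)@R
def px(name,X):
    c=calibration(name);K=np.array(c["intrinsics"])
    p=np.array(c["R"])@np.array(X)+np.array(c["t"]);p=K@p;return p[:2]/p[2]
E
python3 - <<'E'
from h import *
ims=[]
for n in("scene","top"):
    p,d=camera(n);ims.append(p);np.save(n+"_d.npy",d)
    for th in("clamp","pad_top","tail_top","foot","pawl","clamp_arm","mould_top","jar","block","cup","spatula","wedge","puck"):
        for o in outline_of(n,th)[:3]:
            q=pts(n,d,o["mask"])
            if len(q):print(n,th,round(o["confidence"],2),np.round(o["xy"]),o["mask"].sum(),np.round(np.median(q,0),3),np.round(np.percentile(q,2,axis=0),3),np.round(np.percentile(q,98,axis=0),3))
    cv2.imwrite(f"pics/{n}0.png",p[...,::-1])
print(readout.read_state())
E
```

```text
scene clamp 0.8 [318. 220.] 8165 [0.478 0.062 0.081] [ 0.388 -0.1    0.005] [0.57  0.171 0.248]
scene pad_top 0.57 [300. 184.] 2960 [0.484 0.004 0.157] [ 0.445 -0.099  0.048] [0.543 0.094 0.255]
scene tail_top 0.76 [361. 200.] 864 [0.434 0.127 0.181] [ 0.231 -0.003 -0.001] [0.465 0.189 0.187]
scene tail_top 0.38 [391. 244.] 574 [0.35  0.169 0.028] [0.321 0.138 0.003] [0.363 0.194 0.032]
scene foot 0.9 [298. 187.] 2930 [0.484 0.003 0.158] [ 0.448 -0.097  0.051] [0.544 0.093 0.255]
scene clamp_arm 0.57 [298. 184.] 3049 [0.483 0.002 0.157] [ 0.355 -0.26   0.001] [0.543 0.094 0.255]
scene clamp_arm 0.28 [394. 243.] 572 [0.35  0.169 0.028] [0.321 0.136 0.002] [0.363 0.194 0.032]
scene mould_top 0.9 [187. 189.] 1345 [ 0.633 -0.238  0.057] [ 0.586 -0.305  0.003] [ 0.678 -0.21   0.063]
scene mould_top 0.87 [246. 308.] 2486 [0.726 0.149 0.059] [0.67  0.092 0.004] [0.773 0.193 0.062]
scene mould_top 0.72 [274. 208.] 1637 [ 0.518 -0.057  0.068] [ 0.459 -0.114  0.016] [ 0.553 -0.019  0.074]
scene jar 0.69 [260. 253.] 1035 [0.626 0.049 0.056] [0.594 0.012 0.006] [0.646 0.062 0.082]
scene block 0.
[... 2201 characters left out ...]
4 0.189]
{'time_s': 1.4, 'q': array([-1.48449210e+00,  5.27559287e-01,  1.43271147e+00, -1.14008065e-05,
        1.18142645e+00, -1.78498069e-01]), 'qvel': array([-1.50051375e-04,  8.38712148e-05, -9.79780235e-04,  1.58698009e-04,
        5.36924041e-04,  3.87605164e-04]), 'effort': array([ 8.31932266e-04, -4.40005803e+01, -1.76982915e+01,  6.34487160e-02,
        5.04527357e-02, -1.35684778e-05]), 'position': array([ 0.16359726, -0.6031687 ,  0.23950828]), 'tool_rot': array([-3.11399178e+00, -4.14729149e-01,  8.98137661e-06]), 'force': array([ 0.28506031, -0.20226458,  0.44210878]), 'torque': array([-0.0036444 ,  0.03077903,  0.00576841]), 'grasp_force': 0.0, 'opening': 0.08686958482697979}
```

View pics/scene0.png

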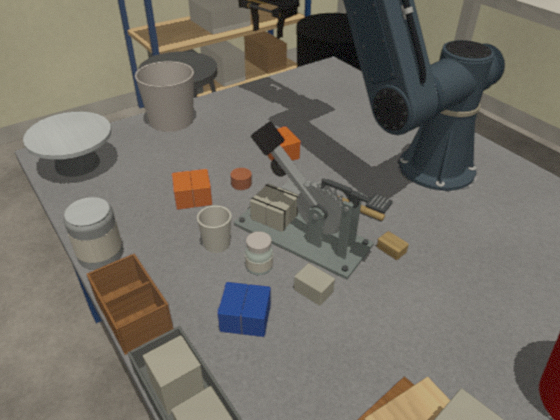

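View pics/top0.png

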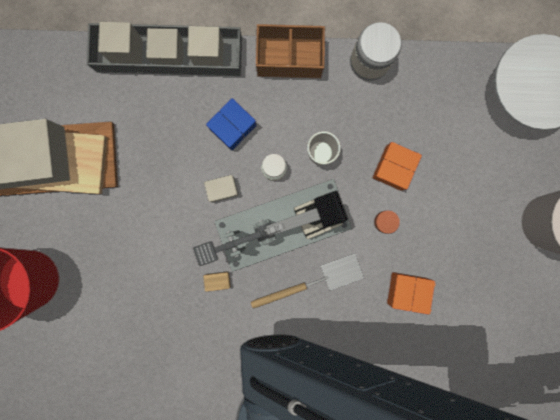

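The scene picture shows the clamp at about (305,215): pawl tail near (345,190), pad at (268,137). In the top picture the tail is at (205,252) and the pad at (330,210). Look-alikes for the mould: orange at top (398,166) and (413,294), and blue at (231,124). The real one is grey, under the arm at (318,220). There is only one tail and one pad.

```bash
python3 - <<'E'
from h import *
p,d=camera("top")
full=np.ones_like(d,bool)
c=outline_of("top","clamp")[0]["mask"]
c=cv2.dilate(c.astype(np.uint8),np.ones((9,9)))>0
P=pts("top",d,c)
b=P[(P[:,2]>0.008)&(P[:,2]<0.017)]
r=cv2.minAreaRect((b[:,:2]*1000).astype(np.float32));print("plate",r)
(cx,cy),(w,h),a=r
a=np.radians(a) if w>h else np.radians(a+90)
u=np.array([np.cos(a),np.sin(a)]); u=u if u[1]<0 else -u
O=np.array([cx,cy])/1000+u*0.015
v=np.array([-u[1],u[0]])
print("O",O,"u",u,"yaw",np.arctan2(u[1],u[0]))
L=np.c_[(P[:,:2]-O)@u,(P[:,:2]-O)@v,P[:,2]]*1000
t=L[(L[:,0]<-160)&(L[:,2]>165)&(L[:,2]<200)]
print("tail",len(t),np.median(t,0),np.percentile(t,3,axis=0),np.percentile(t,97,axis=0))
g=L[(L[:,0]>0)&(L[:,2]>190)]
print("pad",len(g),g.mean(0),g.min(0),g.max(0),"slope",np.polyfit(g[:,0],g[:,2],1))
for A in (.7,.72,.76,.8):
  print(A,"pad_top pred",-60+195*np.cos(A)-12*np.sin(A),100+195*np.sin(A)+12*np.cos(A))
cr=cv2.resize(p[170:310,180:370],None,fx=4,fy=4,interpolation=cv2.INTER_CUBIC)
for X,col in(((-187,0,183),(0,255,0)),((60,0,240),(255,0,0)),((0,0,12),(0,255,255)),((-170,65,12),(255,255,0)),((140,-65,12),(255,255,0))):
    W=np.r_[O+u*X[0]/1e3+v*X[1]/1e3,X[2]/1e3];q=(px("top",W)-[180,170])*4;cv2.circle(cr,tuple(int(k) for k in q),5,col,2);print(X,W)
cv2.imwrite("pics/crop.png",cr[...,::-1])
E
```

```text
plate ((472.26025390625, 9.949417114257812), (135.72169494628906, 323.9469299316406), 21.460947036743164)
O [ 0.47774826 -0.00401059] u [ 0.36586697 -0.93066716] yaw -1.196232140407608
tail 408 [-180.44754935    3.26472707  183.03106888] [-199.63687144  -16.10819818  179.35830117] [-160.95782092   22.8519726   186.44763853]
pad 1056 [ 80.11516509   1.04940526 236.52357187] [ 29.89389504 -31.15504238 190.02994336] [113.37784512  32.87835583 260.74233618] slope [  0.87340064 166.55093523]
0.7 pad_top pred 81.41361427362297 234.8005552587636
0.72 pad_top pred 78.68950111881685 237.601679784128
0.76 pad_top pred 73.07596475314989 243.03771392544837
0.8 pad_top pred 67.24953523190298 248.24491823757293
(-187, 0, 183) [0.40933114 0.17002417 0.183     ]
(60, 0, 240) [ 0.49970028 -0.05985062  0.24      ]
(0, 0, 12) [ 0.47774826 -0.00401059  0.012     ]
(-170, 65, 12) [0.47604424 0.17798418 0.012     ]
(140, -65, 12) [ 0.46847627 -0.15808535  0.012     ]
```

View pics/crop.png

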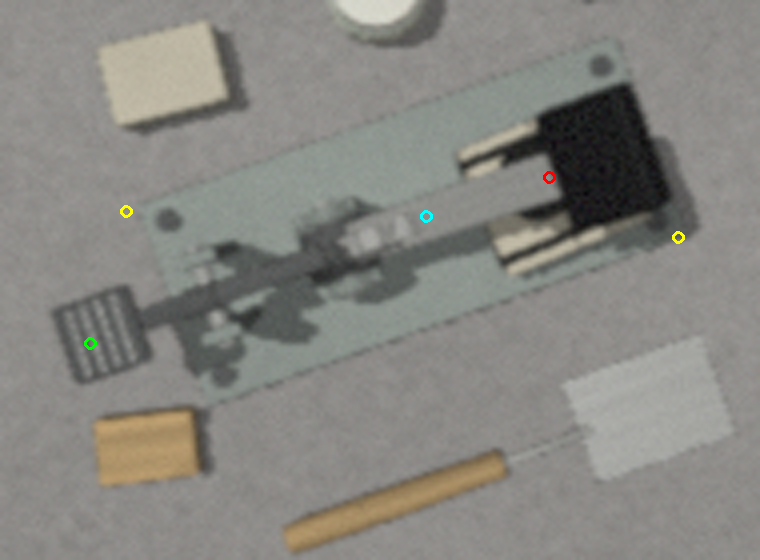

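The crop shows the clamp: ribbed tail at crop (101,334), black pad at (603,155), grey mould beneath the arm. The predicted tail point (green) sits a few mm off, so I'll refit the frame from the tail and the pad.

```bash
python3 - <<'E'
from h import *
p,d=camera("top")
def win(x0,x1,y0,y1):
    m=np.zeros_like(d,bool);m[y0:y1,x0:x1]=1;return m
t=pts("top",d,win(188,225,235,272));t=t[(t[:,2]>.165)]
# tail plate: remove neck by opening in image
m=np.zeros(d.shape,np.uint8)
c=calibration("top");
mm=win(185,240,225,280);v,u=np.nonzero(mm&(d>0));P=pts("top",d,mm);m[v,u]=(P[:,2]>.165)
m=cv2.morphologyEx(m,cv2.MORPH_OPEN,np.ones((11,11),np.uint8))>0
T=pts("top",d,m);rt=cv2.minAreaRect((T[:,:2]*1000).astype(np.float32));print("tail",m.sum(),rt,T.mean(0),T.min(0),T.max(0))
g=p.max(2)<45
g&=win(310,352,188,230)
P=pts("top",d,g);P=P[P[:,2]>.19]
rp=cv2.minAreaRect((P[:,:2]*1000).astype(np.float32));print("pad",len(P),rp,P.mean(0))
tc=np.array(rt[0])/1e3;tc=T.mean(0)[:2];pc=P.mean(0)[:2]
e=pc-tc;L=np.linalg.norm(e);e/=L
A=np.c_[P[:,:2]@e,np.ones(len(P))];s=np.linalg.lstsq(A,P[:,2],rcond=None)[0]
print("dir",e,np.arctan2(e[1],e[0]),"L",L,"slope ang",np.arctan(s[0]))
print("origin",tc+e*.187)
E
```

```text
tail 257 ((411.4289855957031, 161.28469848632812), (33.027252197265625, 37.73567199707031), 2.3437252044677734) [0.41099007 0.1602256  0.18332217] [0.39448079 0.14217705 0.17682099] [0.42829689 0.18018211 0.18887692]
pad 758 ((510.0584411621094, -85.14364624023438), (60.99095153808594, 46.750267028808594), 20.93671989440918) [ 0.51021208 -0.08458345  0.24433344]
dir [ 0.37562416 -0.92677208] -1.1857261623102076 L 0.26415237530171004 slope ang 0.6507554394337749
origin [ 0.48123178 -0.01308078]
```

Fit: yaw −1.186 and arm angle ≈0.75, which agrees with the description. First move: lift, shut the fingers, go to a waypoint, and turn so the finger line lies across the clamp.

Request:
send_rows:
  rows:
    - [0, 32.6, -22.5, -11, 0, 0, 0]
    - [0, 32.6, -22.5, -11, 0, 0, 0]
    - [0, 32.6, -22.5, -11, 0, 0, 0]
    - [0, 32.6, -22.5, -11, 0, 0, 0]
    - [0, 32.6, -22.5, -11, 0, 0, 0]
    - [0, 32.6, -22.5, -11, 0, 0, 0]
    - [0, 32.6, -22.5, -11, 0, 0, 0]
    - [0, 32.6, -22.5, -11, 0, 0, 0]
    - [0, 32.6, -22.5, -11, 0, 0, 0]
    - [0, 32.6, -22.5, -11, 0, 0, 0]
    - [0, 0, 0, 0, 0, 0, -0.169]
    - [0, 0, 0, 0, 0, 0, -0.169]
    - [0, 0, 0, 0, 0, 0, -0.169]
    - [0, 0, 0, 0, 0, 0, -0.169]
    - [0, 0, 0, 0, 0, 0, -0.169]
    - [0, 0, 0, 0, 0, 0, -0.169]
    - [0, 0, 0, 0, 0, 0, -0.169]
    - [0, 0, 0, 0, 0, 0, -0.169]
    - [0, 0, 0, 0, 0, 0, -0.169]
    - [0, 0, 0, 0, 0, 0, -0.169]

```text
time_s: 4.05
position: [0.4193, -0.3006, 0.3496]
tool_rot: [1.749, 2.609, 0.0]
force: [0.6, 0.8, -0.3]
opening: 0.0006
grasp_force: 0.0
```

```bash
cat >> h.py <<'E'
from scipy.spatial.transform import Rotation as Ro
E_=np.array([.3756,-.9268]);O_=np.array([.4812,-.0131]);V_=np.array([.9268,.3756])
def go(x,y,z):
    """clamp coords mm of fingertip -> shift in tool frame, mm"""
    s=readout.read_state();R=Ro.from_rotvec(s["tool_rot"]).as_matrix();tip=s["position"]+R[:,2]*.017
    W=np.r_[O_+E_*x/1e3+V_*y/1e3,z/1e3]
    l=(tip[:2]-O_)*1e3
    print("t",round(s["time_s"],2),"tip clamp",np.round([l@E_,l@V_,tip[2]*1e3],1),"F",np.round(s["force"],1),"shift",np.round(R.T@(W-tip)*1e3,1),"ytool.V",np.round(R[:2,1]@V_,3),R[:2,0].round(2),"open",round(s["opening"],3),"q",s["q"].round(2))
E
python3 -c "
from h import *
go(-192,0,200)"
```

```text
t 4.05 tip clamp [ 243.2 -165.4  332.6] F [ 0.6  0.8 -0.3] shift [434.5 167.3 132.6] ytool.V 1.0 [-0.38  0.93] open 0.001 q [-0.84  0.26  1.55  0.    1.33 -1.23]
```

Request:
send_rows:
  rows:
    - [0, 36.2, 13.9, 0, 0, 0, 0]
    - [0, 36.2, 13.9, 0, 0, 0, 0]
    - [0, 36.2, 13.9, 0, 0, 0, 0]
    - [0, 36.2, 13.9, 0, 0, 0, 0]
    - [0, 36.2, 13.9, 0, 0, 0, 0]
    - [0, 36.2, 13.9, 0, 0, 0, 0]
    - [0, 36.2, 13.9, 0, 0, 0, 0]
    - [0, 36.2, 13.9, 0, 0, 0, 0]
    - [0, 36.2, 13.9, 0, 0, 0, 0]
    - [0, 36.2, 13.9, 0, 0, 0, 0]
    - [0, 36.2, 13.9, 0, 0, 0, 0]
    - [0, 36.2, 13.9, 0, 0, 0, 0]
    - [0, 0, 0, 30, 0, 0, 0]
    - [0, 0, 0, 30, 0, 0, 0]
    - [0, 0, 0, 30, 0, 0, 0]
    - [0, 0, 0, 30, 0, 0, 0]
    - [0, 0, 0, 10, 0, 0, 0]
    - [0, 0, 0, 0, 0, 0, 0]

```text
time_s: 6.3
position: [0.4113, 0.1645, 0.2195]
tool_rot: [-1.757, -2.604, 0.001]
force: [0.1, -0.7, 0.1]
opening: 0.0006
grasp_force: 0.0
```

```bash
python3 -c "
from h import *
go(-192,0,185)
p,d=camera('scene')
cv2.imwrite('pics/s1.png',cv2.resize(p[80:290,210:450],None,fx=3,fy=2.8)[...,::-1])"
```

```text
t 6.3 tip clamp [-190.9    1.9  202.5] F [ 0.1 -0.7  0.1] shift [ 1.1 -1.9 17.5] ytool.V 1.0 [-0.37  0.93] open 0.001 q [ 0.13  0.32  1.89  0.    0.93 -0.26]
```

View pics/s1.png

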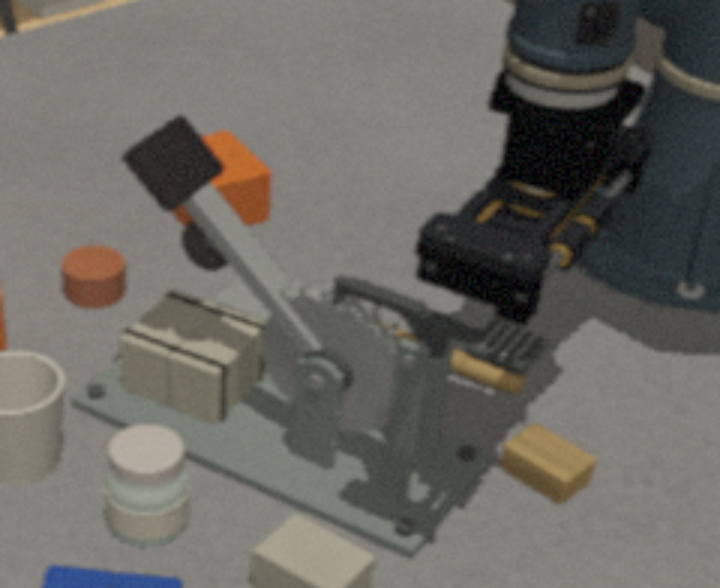

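The tip hangs just above the tail (crop (500,335)); the pawl's hook at (365,290) is in the teeth, and the gripper body is clear. Now I'll press down in steps.

Request:
send_rows:
  rows:
    - [0, 1, -2, 8, 0, 0, 0]
    - [0, 0, 0, 8, 0, 0, 0]
    - [0, 0, 0, 4, 0, 0, 0]
    - [0, 0, 0, 3, 0, 0, 0]
    - [0, 0, 0, 3, 0, 0, 0]
    - [0, 0, 0, 3, 0, 0, 0]
    - [0, 0, 0, 3, 0, 0, 0]
    - [0, 0, 0, 0, 0, 0, 0]

```text
time_s: 7.35
position: [0.4085, 0.166, 0.1877]
tool_rot: [-1.757, -2.602, -0.003]
force: [-2.2, 4.3, 3.4]
opening: 0.0008
grasp_force: 2.4
```

```bash
python3 -c "
from h import *
go(-192,0,163)"
```

```text
t 7.35 tip clamp [-1.933e+02 -1.000e-01  1.707e+02] F [-2.2  4.3  3.4] shift [-1.3  0.1  7.7] ytool.V 1.0 [-0.37  0.93] open 0.001 q [ 0.13  0.37  1.93  0.    0.84 -0.26]
```

Request:
send_rows:
  rows:
    - [0, 1, 0, 2, 0, 0, 0]
    - [0, 0.5, 0, 2, 0, 0, 0]
    - [0, 0.5, 0, 2, 0, 0, 0]
    - [0, 0, 0, 1, 0, 0, 0]
    - [0, 0, 0, 0, 0, 0, 0]

```text
time_s: 7.98
position: [0.4079, 0.1675, 0.1805]
tool_rot: [-1.757, -2.602, -0.002]
force: [-0.6, 5.3, 2.3]
opening: 0.0007
grasp_force: 2.7
```

```bash
python3 -c "
from h import *
go(-192,0,163)"
```

```text
t 7.97 tip clamp [-1.949e+02 -1.000e-01  1.635e+02] F [-0.6  5.3  2.3] shift [-2.9  0.1  0.5] ytool.V 1.0 [-0.37  0.93] open 0.001 q [ 0.13  0.38  1.94  0.    0.82 -0.25]
```

Request:
send_rows:
  rows:
    - [0, 0, 0, 1, 0, 0, 0]
    - [0, 0, 0, 1, 0, 0, 0]
    - [0, 0, 0, 1, 0, 0, 0]
    - [0, 0, 0, 0, 0, 0, 0]

```text
time_s: 8.48
position: [0.408, 0.1677, 0.1792]
tool_rot: [-1.757, -2.603, -0.003]
force: [-5.5, 6.3, 20.0]
opening: 0.0004
grasp_force: 10.6
```

```bash
python3 -c "
from h import *
go(-192,0,159)"
```

```text
t 8.47 tip clamp [-1.951e+02  1.000e-01  1.622e+02] F [-5.5  6.3 20. ] shift [-3.1 -0.1  3.2] ytool.V 1.0 [-0.37  0.93] open 0.0 q [ 0.13  0.38  1.94  0.    0.81 -0.25]
```

Force jumped to 20 N at the height expected for the stop. Retract and check.

Request:
send_rows:
  rows:
    - [0, 0, 0, -10, 0, 0, 0]
    - [0, 0, 0, -30, 0, 0, 0]
    - [0, 0, 0, -40, 0, 0, 0]
    - [0, 0, 0, -40, 0, 0, 0]
    - [0, 0, 0, -30, 0, 0, 0]
    - [0, 0, 0, 0, 0, 0, 0]

```text
time_s: 9.22
position: [0.41, 0.1663, 0.3296]
tool_rot: [1.754, 2.6, 0.005]
force: [-0.3, -0.1, -0.3]
opening: 0.0004
grasp_force: 0.0
```

```bash
python3 -c "
from h import *
go(61,0,260)
p,d=camera('scene')
o=outline_of('scene','tail_top')
for k in o[:2]:
  q=pts('scene',d,k['mask']);l=q[:,:2]-O_;L=np.c_[l@E_,l@V_,q[:,2]]*1e3
  L=L[(L[:,0]<-165)&(L[:,2]>120)]
  print(k['confidence'],len(L),np.median(L,0),np.polyfit(L[:,0],L[:,2],1),'expected slope',np.tan(.42))
cv2.imwrite('pics/s2.png',cv2.resize(p[80:290,210:450],None,fx=3,fy=2.8)[...,::-1])"
```

```text
t 9.22 tip clamp [-192.9    1.5  312.6] F [-0.3 -0.1 -0.3] shift [-253.8   -1.5   53.3] ytool.V 1.0 [-0.37  0.93] open 0.0 q [ 0.13  0.16  1.74 -0.    1.23 -0.25]
0.77 385 [-195.1815008    12.85182182  157.79039303] [  0.36741375 228.90120221] expected slope 0.4465725462845951
```

View pics/s2.png

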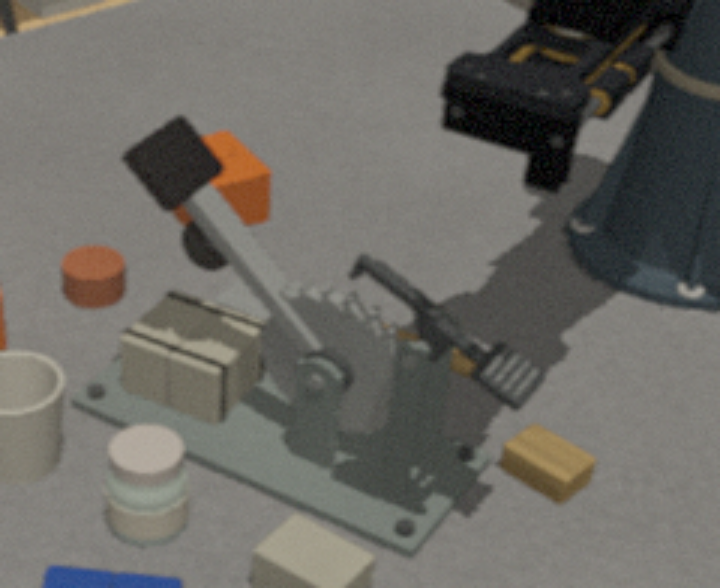

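The picture shows the pawl tipped: hook raised clear of the wheel at crop (365,265), ribbed tail down at (515,370). Measured tail height is 158 mm against 157 expected at the stop. Now over to the pad.

Request:
send_rows:
  rows:
    - [0, -36.3, -0.2, 0, 0, 0, 0]
    - [0, -36.3, -0.2, 0, 0, 0, 0]
    - [0, -36.3, -0.2, 0, 0, 0, 0]
    - [0, -36.3, -0.2, 0, 0, 0, 0]
    - [0, -36.3, -0.2, 0, 0, 0, 0]
    - [0, -36.3, -0.2, 0, 0, 0, 0]
    - [0, -36.3, -0.2, 0, 0, 0, 0]
    - [0, 0, 0, 20, 0, 0, 0]
    - [0, 0, 0, 20, 0, 0, 0]
    - [0, 0, 0, 15, 0, 0, 0]
    - [0, 0, 0, 5, 0, 0, 0]
    - [0, 0, 0, 5, 0, 0, 0]
    - [0, 0, 0, 5, 0, 0, 0]
    - [0, 0, 0, 0, 0, 0, 0]

```text
time_s: 11.08
position: [0.5023, -0.0694, 0.2578]
tool_rot: [1.757, 2.604, 0.001]
force: [-0.1, 0.5, 0.2]
opening: 0.0001
grasp_force: 0.3
```

```bash
python3 -c "
from h import *
go(71,0,228)"
```

```text
t 11.07 tip clamp [ 60.1  -1.6 240.8] F [-0.1  0.5  0.2] shift [-10.9   1.6  12.8] ytool.V 1.0 [-0.37  0.93] open 0.0 q [-0.36  0.35  1.7   0.    1.09 -0.74]
```

Request:
send_rows:
  rows:
    - [0, -2, 1, 3, 0, 0, 0]
    - [0, -4.5, 0.6, 5, 0, 0, 0]
    - [0, -4.5, 0, 5, 0, 0, 0]
    - [0, -4.5, 0, 5.3, 0, 0, 0]
    - [0, -4.5, 0, 5.3, 0, 0, 0]
    - [0, 0, 0, 0, 0, 0, 0]

```text
time_s: 11.82
position: [0.5108, -0.0877, 0.2339]
tool_rot: [-1.757, -2.604, 0.001]
force: [-1.1, 1.0, 0.3]
opening: 0.0008
grasp_force: 0.7
```

```bash
python3 -c "
from h import *
go(96.4,0,193.4)"
```

```text
t 11.82 tip clamp [ 80.3  -0.6 216.9] F [-1.1  1.   0.3] shift [-16.1   0.6  23.5] ytool.V 1.0 [-0.37  0.93] open 0.001 q [-0.39  0.39  1.7  -0.    1.05 -0.77]
```

Request:
send_rows:
  rows:
    - [0, -4, 0.6, 6, 0, 0, 0]
    - [0, -4, 0, 6, 0, 0, 0]
    - [0, -4, 0, 6, 0, 0, 0]
    - [0, -4, 0, 6, 0, 0, 0]

```text
time_s: 12.32
position: [0.5172, -0.102, 0.2092]
tool_rot: [-1.756, -2.603, 0.0]
force: [-4.1, 2.1, 4.2]
opening: 0.0007
grasp_force: 2.3
```

```bash
python3 -c "
from h import *
go(108.5,0,168)
p,d=camera('scene')
cv2.imwrite('pics/s3.png',cv2.resize(p[80:290,210:450],None,fx=3,fy=2.8)[...,::-1])"
```

```text
t 12.32 tip clamp [ 95.9  -0.  192.2] F [-4.1  2.1  4.2] shift [-12.6   0.1  24.2] ytool.V 1.0 [-0.37  0.93] open 0.001 q [-0.41  0.44  1.71  0.    1.   -0.79]
```

View pics/s3.png

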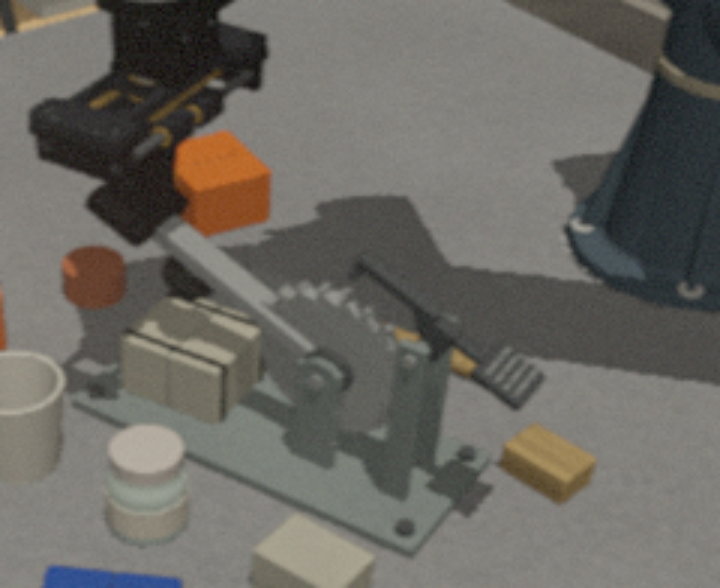

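The arm is coming down under the finger (pad at crop (135,205)), with the pawl still tipped at (365,265). Continue along the arc.

Request:
send_rows:
  rows:
    - [0, -3.1, 0, 6.1, 0, 0, 0]
    - [0, -3.1, 0, 6.1, 0, 0, 0]
    - [0, -3.1, 0, 6.1, 0, 0, 0]
    - [0, -3.1, 0, 6.1, 0, 0, 0]
    - [0, -2.1, 0, 7, 0, 0, 0]
    - [0, -2, 0, 7, 0, 0, 0]
    - [0, -2, 0, 7, 0, 0, 0]
    - [0, -2, 0, 7, 0, 0, 0]
    - [0, -1, 0, 6, 0, 0, 0]
    - [0, -1, 0, 6, 0, 0, 0]
    - [0, -1, 0, 6, 0, 0, 0]
    - [0, 0, 0, 0, 0, 0, 0]

```text
time_s: 13.88
position: [0.5271, -0.1247, 0.1391]
tool_rot: [1.755, 2.603, -0.001]
force: [0.2, -0.5, 0.1]
opening: 0.0006
grasp_force: 0.0
```

```bash
python3 -c "
from h import *
go(120.5,0,112)"
```

```text
t 13.88 tip clamp [120.7   0.7 122.1] F [ 0.2 -0.5  0.1] shift [ 0.2 -0.7 10.1] ytool.V 1.0 [-0.38  0.93] open 0.001 q [-0.44  0.56  1.74 -0.    0.84 -0.82]
```

Request:
send_rows:
  rows:
    - [0, 0, 0, 2, 0, 0, 0]
    - [0, 0, 0, 2, 0, 0, 0]
    - [0, 0, 0, 2, 0, 0, 0]
    - [0, 0, 0, 2, 0, 0, 0]

```text
time_s: 14.38
position: [0.5276, -0.125, 0.132]
tool_rot: [1.755, 2.602, -0.0]
force: [0.7, -3.5, 4.3]
opening: 0.0003
grasp_force: 2.2
```

```bash
python3 -c "
from h import *
go(120.5,0,112)"
```

```text
t 14.38 tip clamp [121.2   1.  115. ] F [ 0.7 -3.5  4.3] shift [ 0.7 -1.   3. ] ytool.V 1.0 [-0.37  0.93] open 0.0 q [-0.44  0.57  1.74 -0.    0.83 -0.82]
```

Request:
send_rows:
  rows:
    - [0, 0, 0, 1, 0, 0, 0]
    - [0, 0, 0, 1, 0, 0, 0]
    - [0, 0, 0, 0, 0, 0, 0]

```text
time_s: 14.75
position: [0.5271, -0.124, 0.1296]
tool_rot: [1.756, 2.603, 0.001]
force: [1.9, -3.0, 3.1]
opening: 0.0006
grasp_force: 2.1
```

Request:
send_rows:
  rows:
    - [0, 0, 0, 1, 0, 0, 0]
    - [0, 0, 0, 0, 0, 0, 0]

```text
time_s: 15.0
position: [0.5272, -0.124, 0.1294]
tool_rot: [1.756, 2.603, 0.001]
force: [1.6, -2.1, 9.3]
opening: 0.0002
grasp_force: 4.5
```

Tip is at 112 mm and the force is rising: the foot is meeting the mould. A little more to seat it.

Request:
send_rows:
  rows:
    - [0, 0, 0, 1, 0, 0, 0]
    - [0, 0, 0, 0, 0, 0, 0]

```text
time_s: 15.25
position: [0.5272, -0.124, 0.1294]
tool_rot: [1.755, 2.603, 0.001]
force: [-0.3, -2.5, 15.3]
opening: 0.0007
grasp_force: 7.7
```

Request:
send_rows:
  rows:
    - [0, 0, 0, -5, 0, 0, 0]
    - [0, 0, 0, -15, 0, 0, 0]
    - [0, 0, 0, -40, 0, 0, 0]
    - [0, 0, 0, -40, 0, 0, 0]
    - [0, 0, 0, -40, 0, 0, 0]
    - [0, 0, 0, -40, 0, 0, 0]
    - [0, -40, 0, 0, 0, 0, 0]
    - [0, -40, 0, 0, 0, 0, 0]
    - [0, -40, 0, 0, 0, 0, 0]
    - [0, 0, 0, 0, 0, 0, 0]

```text
time_s: 16.5
position: [0.5715, -0.237, 0.3069]
tool_rot: [-1.759, -2.601, -0.0]
force: [0.3, 0.6, -0.6]
opening: 0.0006
grasp_force: 0.0
```

```bash
python3 -c "
from h import *
go(120.5,0,112)
p,d=camera('scene')
P=pts('scene',d,np.ones_like(d,bool));l=P[:,:2]-O_;L=np.c_[l@E_,l@V_,P[:,2]]*1e3
def box(a,b,c,e):
  s=L[(L[:,0]>a)&(L[:,0]<b)&(abs(L[:,1])<15)&(L[:,2]>c)&(L[:,2]<e)];print(len(s),np.median(s,0),np.polyfit(s[:,0],s[:,2],1))
box(113,156,90,135);box(-210,-175,130,190)
cv2.imwrite('pics/s4.png',cv2.resize(p[80:290,170:450],None,fx=2.8,fy=2.8)[...,::-1])"
```

```text
t 16.5 tip clamp [241.4  -0.4 289.9] F [ 0.3  0.6 -0.6] shift [1.207e+02 1.000e-01 1.780e+02] ytool.V 1.0 [-0.37  0.93] open 0.001 q [-0.57  0.45  1.37  0.    1.32 -0.95]
131 [133.50542931  -0.50522015 111.58564155] [-1.01100703e-02  1.12960492e+02]
156 [-193.30385542    2.97737901  159.48683501] [  0.39880568 236.12849355]
```

View pics/s4.png

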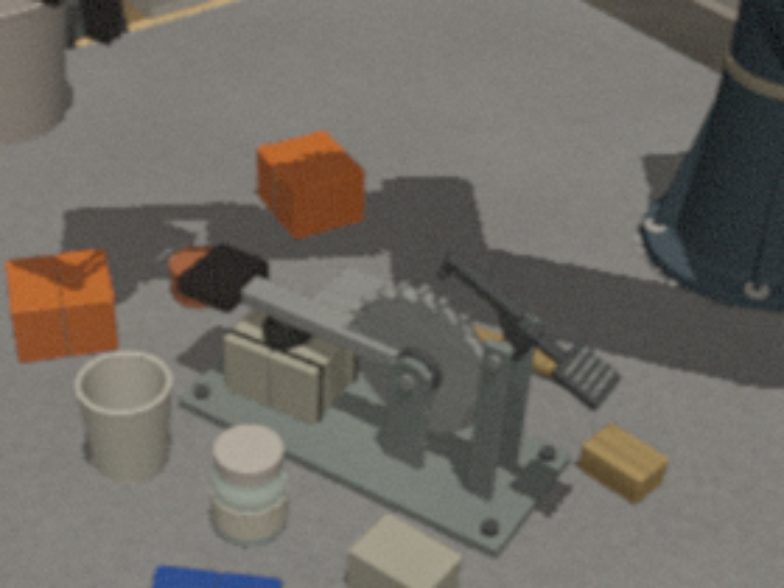

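The arm is level: pad top at crop (222,275), height 111.6 mm, slope about 0. The foot is on the mould at (290,330), the pawl is still tipped at (445,265), and nothing else has moved.

```bash
python3 -c "
from h import *
print(ticket.close_job())"
```

```text
the job is handed in; nothing more can be done
None
```

The clamp is closed and the job is handed in: the pawl was pressed to its stop first and stayed tipped, then the arm was pushed down until its foot rested on the mould, and the last picture shows nothing else moved.

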